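# Slide a tray of discs past the drop gate into the drying tunnel

### The arm

A 7-joint arm with a two-finger parallel gripper is mounted at the origin on the work surface. World frame = base frame: x ahead of the robot, y to its left, z up, the work surface at z = 0. Lengths are in m, angles in rad, forces in N, time in s.
With the tool pointing down it reaches from about 0.425 to 0.95 m from the base axis. Payload 4.7 kg.
Tool frame: the origin (TCP) lies on the centre line of the jaws, within the pads' length; the fingertips stand robot.nose_length ahead of it and the grasp point (between the pads) lies 8 mm behind it (robot.nose_length is the distance from the TCP to the fingertips, in m); z points along the fingers, x is the direction in which the jaws open and shut, and the axes are right-handed (so a half turn about z gives the same grasp; the last joint's range is limited). The gripper opens to 85 mm and grips with 20 to 120 N. Pads are 22 mm wide; open, the fingers measure 114 mm over their backs; the gripper's body (76 mm by 85 mm) begins 54 mm behind the grasp point. The pads swing forward as they close: fully open they stand 13 mm farther back than shut.
Start: joints at [1.179, 0.469, -0.049, 1.532, 0.024, 1.141, -0.082], TCP at [0.24, -0.631, 0.242] pointing down, gripper open.
Joint ranges: [-2.59, 2.59], [-0.33, 1.99], [-1.39, 1.29], [0.1, 2.45], [-1.04, 4.18], [0.21, 1.99], [-2.66, 2.66]. Speed limits (rad/s): [2.57, 2.57, 3.14, 3.14, 3.14, 3.14, 3.14].

### API

Orientations are given as [roll, pitch, yaw] about the fixed x, y, z axes, in that order (R = Rz(yaw) Ry(pitch) Rx(roll)).
In Python, from plant import robot gives the robot as it stands. Calls block until the motion is done:
- robot.goto(position, orientation): joint-space move of the TCP to a pose.
- robot.move_straight(position, vel=0.15, attitude=None, contact_N=None): straight line of the TCP; attitude=None keeps the orientation; vel is the mean speed in m/s. With contact_N (N) it stops when the force on the tool has changed by that much, and returns True; else False.
- robot.move_joints(angles): joint-space move.
- robot.grip(opening, strength=None): opening from 0.0 (shut) to 1.0 (fully open); strength is the grip in N (None keeps the last); returns when the fingers have stopped.
- robot.sleep(seconds).
- robot.inverse_kinematics(position, orientation): joint angles nearest the present ones, or None.
- robot.sense(): the state.
- robot.grab_frame(name): name is "scene" or "top" or "wrist"; returns a dict with "image" (420x560x3 uint8, red, green, blue), "range_z" (420x560 float32, m along the optical axis (not along the pixel's ray), 0 where there is no reading), "fx", "fy", "cx", "cy" (pixels), "dist_coeffs" ([k1, k2, p1, p2, k3] as OpenCV has them; the pictures are not rectified), "R" (3x3) and "t" (3): a world point X has camera coordinates R X + t. Camera axes: x right, y down, z forward; pixel columns grow to the right and rows downward; lengths in m; the calibration is good to about 2 mm. A picture is of the moment at which its call begins.
A pose or a line that the arm cannot do raises robot.IKError and nothing moves.
- robot.close_job(): hands the job in, once; it reports no verdict.
The state is a dict: "t": time; "joint_pos": joint angles; "joint_velocities": joint speeds; "effort": joint torques, N m; "tcp_pos": TCP position; "tcp_rot": TCP orientation; "wrist_force": force on the tool from outside, world axes, zero at the start; "torque": the same for the moment, N m; "opening": opening from 0.0 (shut) to 1.0 (fully open).
Only numpy, scipy, OpenCV 4.12 (cv2) and the standard library are available. Lean on these libraries where they do the work, as an engineer would, in place of code of your own. Each camera call takes 0.05 s, during which the arm holds its last target. There are 200 camera calls.

### The job

Load the tray of ceramic discs that stands in the trough into the drying tunnel: with one fingertip press down the gate's hold-open bar beside the trough, and while you keep the gate up, push the tray by its upright push plate along the trough with the other finger until it is fully home against the stop; then take the hand away so that the gate drops shut behind the tray. Do not let the gate press on the tray, do not pick the tray up, and leave everything else on the bench where it is.

Things in the scene. Friction and masses are not known exactly. Their poses are not given: they have to be found in the camera images.
- tunnel: Fixed drying tunnel: aluminium bed 390 x 110 mm, an open-topped trough leading under a low glass-roofed grey tunnel. Origin: bench height, trough centreline, gate plane at the tunnel mouth. x = pushing direction into the tunnel, y towards the hold-open bar, z up. Tunnel from x = 4 to 78 mm, 58 mm high outside; grey blower housing behind it, x = 78 to 164 mm, 82 mm high.
- trough (a point): Point on the trough floor's centreline, in the tunnel's frame (-100, 0, 20) mm. Floor 20 mm above the bench; 45 mm wide between walls 4 mm thick whose tops are 30 mm above the bench; open from x = -220 to -5 mm of the tunnel's frame.
- stop (a point): Foot of the stop plate inside the tunnel that the tray's front face meets when home: (68, 0, 20) mm in the tunnel's frame.
- rod (a point): Point on the axis of the gate's pivot rod, (-100, 34, 44) mm in the tunnel's frame. The rod, radius 4 mm, lies along the tunnel's x from -220 to 2 mm, between trough and bar, in three bearing posts (y 27 to 41 mm, tops 50 mm above the bench).
- hold_bar (a point): Hold-open bar: round steel bar 10 mm thick, 195 mm long, parallel to the trough, 34 mm from the rod's axis on its outer side. Point: its middle, on its axis. Gate shut: axis at y 65, z 59 mm in the tunnel's frame, x -215 to -20. Pressed down anywhere it swings the gate up: axis at y 62, z 25 (top 30) at 1.05 rad, lowest y 57, z 19. Takes 1.5 to 3 N, springs back; a fingertip can slide along it.
- gate (a joint): Angle of the gate: 0 shut, grows as the bar is pressed down, stop at 1.3 rad; spring-loaded shut. From 0.75 rad on the blade clears the tray's box. A raised blade stands up to 100 mm above the bench, over the trough, in the gate plane.
- blade (a point): Gate blade: steel plate 42 mm wide, 3 mm thick, across the trough at x = -4.5 to -1.5 mm in the tunnel's frame; shut, its lower edge is 2 mm above the trough floor, with a notch 26 mm wide, 8 mm high for the tray's tang. Point: middle of its lower edge line.
- tray: Tray to load: dark steel with white discs, in the trough short of the gate, 0.15 to 0.3 kg. Origin: centre of its box's underside; x to its front, z up. Box 60 long, 42 wide, 14 mm high; behind it a tang 12 wide, 5 high, ending in an upright push plate 5 thick, 42 wide, 26 mm high, rear face at x = -75 mm. Home: origin at x = 38 mm in the tunnel's frame, push plate still in the open trough.
- push_face (a point): Centre of the rear face of the tray's push plate, 15 mm above the tray's underside.
- spare_tray: Bystander: an empty tray of the same kind on the bench beyond the trough (origin as for the tray).
- block: Bystander: small white ceramic block with a hole, 22 x 22 x 24 mm; origin centre of underside.
- cap: Bystander: black cup-shaped cap, 20 mm in diameter, 20 mm high; origin centre of underside.
- petri: Bystander: glass dish of discs, 94 mm in diameter, 16 mm high; origin centre of underside.
- stock: Bystander: dark steel box of loose discs, 105 x 80 x 24 mm; origin centre of underside.
- tin: Bystander: round tin with white lid, 66 mm in diameter, 24 mm high; origin centre of underside.
- tweezers: Bystander: steel tweezers lying flat, 127 mm long, 8 mm high; origin about mid-length on the underside.
- scalpel: Bystander: steel scalpel lying flat, 149 mm long, 6 mm high; origin about mid-length on the underside.
Not all that is in view belongs to the job. What is shaped like the tray but blue is not meant.

How it is judged:
By the outcome, as a careful person would: the job done as asked, in the order asked, and still so for the second after the job is handed in, with the robot touching nothing.
It also fails if it takes over 38 s, if anything falls off the work surface, if the arm or the gripper's body presses on something with over 40 N, if the wrist force passes 120 N, or if a joint passes its speed limit or range.

## Working session

There is one attempt and no reset: what is moved stays moved. The work goes in short steps, each a Python script; the robot and the scene stay as the last script left them, time stands still between calls to the robot, and variables do not carry over. Pictures are saved under pics/ and viewed, about 8 in all and at most 12, crops included, and the job is handed in when it is done.

```bash
ls; mkdir -p pics
python3 - <<'E'
from plant import robot
import cv2,pickle,numpy as np
s=robot.sense();print(s['t'],s['tcp_pos'],s['tcp_rot'],s['opening'],robot.nose_length)
d={n:robot.grab_frame(n) for n in("scene","top","wrist")}
pickle.dump(d,open('f0.pkl','wb'))
for n in d: 
  print(n,d[n]['fx'],d[n]['cx'],d[n]['cy'],d[n]['dist_coeffs'],(-d[n]['R'].T@d[n]['t']).round(3))
cv2.imwrite('pics/top0.png',cv2.resize(d['top']['image'][:,:,::-1],(800,600)))
cv2.imwrite('pics/scene0.png',cv2.resize(d['scene']['image'][:,:,::-1],(800,600)))
E
```

```text
pics
0.0 [ 0.23936216 -0.63054062  0.24125693] [ 3.14150419e+00  1.93772559e-03 -1.20793123e+00] 1.003795134759246 0.011
scene 507.19564957874655 271.2777927119107 210.43107613685922 [0.03510113 0.         0.         0.         0.        ] [1.08  0.491 1.002]
top 397.67986658038507 274.10133446494166 207.39793224374844 [-0.11656309  0.          0.          0.          0.        ] [ 0.355 -0.008  1.087]
wrist 291.08000094782966 279.02444586760095 205.55174713529496 [-0.01634167  0.          0.          0.          0.        ] [ 0.305 -0.606  0.373]
```

View pics/top0.png

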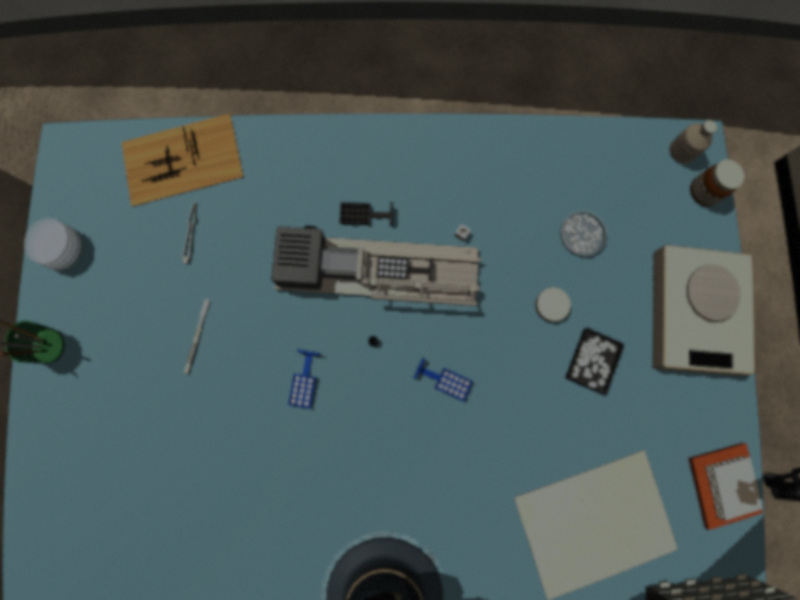

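View pics/scene0.png

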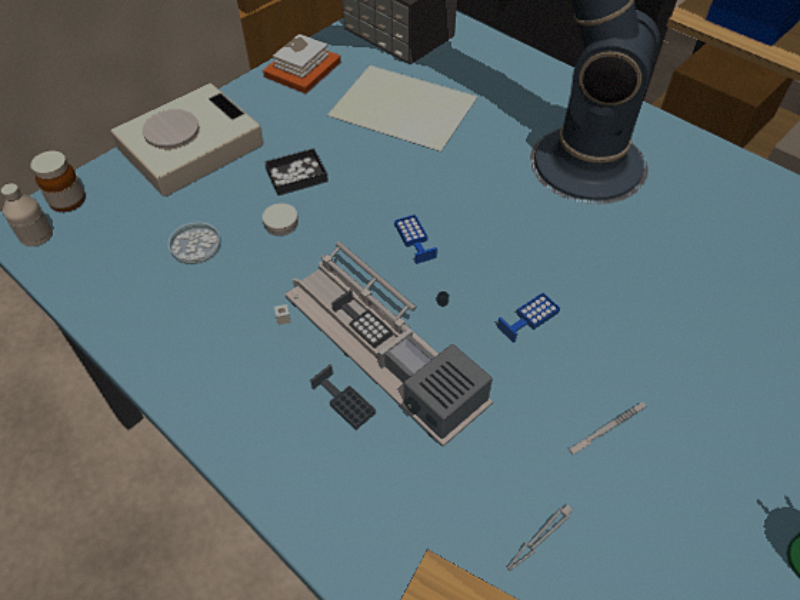

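The top view shows the tunnel with its trough running image right to left (pushing direction ≈ world +y). The blower is at (297,257), the loaded dark tray at (395,268) with its plate at about (433,267), and the bar on the robot side at y≈295. I'll take a coarse pose from depth, then a near wrist view.

```bash
cat > h.py <<'E'
import numpy as np,cv2,pickle
from scipy.spatial.transform import Rotation as Rn
def cloud(f):
    h,w=f['range_z'].shape
    u,v=np.meshgrid(np.arange(w,dtype=float),np.arange(h,dtype=float))
    K=np.array([[f['fx'],0,f['cx']],[0,f['fy'],f['cy']],[0,0,1]])
    n=cv2.undistortPoints(np.stack([u,v],-1).reshape(-1,1,2),K,np.array(f['dist_coeffs'])).reshape(h,w,2)
    z=f['range_z'].astype(float)
    P=np.dstack([n[...,0]*z,n[...,1]*z,z])-f['t']
    P=P@f['R']; P[z==0]=np.nan
    return P
def rect(P,m):
    q=P[m][:,:2]; r=cv2.minAreaRect((q*1000).astype(np.float32)); return r
def proj(f,X):
    K=np.array([[f['fx'],0,f['cx']],[0,f['fy'],f['cy']],[0,0,1]])
    return cv2.projectPoints(np.atleast_2d(X).astype(float),cv2.Rodrigues(f['R'])[0],f['t'],K,np.array(f['dist_coeffs']))[0][:,0]
E
python3 - <<'E'
from h import *
from plant import robot
d=pickle.load(open('f0.pkl','rb'))
P=cloud(d['top'])
reg=(P[...,0]>.2)&(P[...,0]<.75)&(abs(P[...,1])<.5)
m=(P[...,2]>.074)&(P[...,2]<.09)&reg
print(m.sum(),rect(P,m),np.nanmedian(P[...,2][m]))
q=P[m][:,:2]; c=np.array(rect(P,m)[0])/1000
# right end of trough
m=(P[...,2]>.012)&(P[...,2]<.06)&reg&(abs(P[...,0]-c[0])<.11)&(P[...,1]<c[1]-.05)&(P[...,1]>c[1]-.36)
print(m.sum(),rect(P,m))
ctr=np.array([c[0]-.03,c[1]-.19,.26])
for yaw in (np.pi/2,-np.pi/2,0,np.pi):
  q=robot.inverse_kinematics(ctr,[np.pi,0,yaw]); print(yaw,None if q is None else np.round(q,2))
E
```

```text
1286 ((622.3042602539062, 157.03143310546875), (87.509765625, 105.84398651123047), 85.48577880859375) 0.08198222963719101
4079 ((632.5361328125, -40.538909912109375), (295.641357421875, 189.17376708984375), 85.72418975830078)
1.5707963267948966 [ 0.6   0.44 -0.84  1.68  0.35  1.18  1.25]
-1.5707963267948966 [ 0.31  0.35 -0.42  1.7   0.16  1.13 -1.73]
0 [ 0.49  0.4  -0.67  1.68  0.27  1.15 -0.25]
3.141592653589793 [ 0.79  0.58 -1.17  1.67  0.56  1.27  2.64]
```

```bash
cat >> h.py <<'E'
def frame(o,a):  # tunnel origin xy, heading of x_t
    R=Rn.from_euler('z',a).as_matrix(); o=np.array([o[0],o[1],0.])
    return lambda p: o+R@np.array(p)/1000, R
def ori(R,tilt,flip):
    """tool z = tips forward by tilt; tool x = +y_t (flip=0) or -y_t"""
    s=-1 if flip else 1
    z=np.array([np.sin(tilt),0,-np.cos(tilt)]); x=np.array([0,s,0.]); y=np.cross(z,x)
    return Rn.from_matrix(R@np.column_stack([x,y,z])).as_euler('xyz'), R@z
E
python3 - <<'E'
from h import *
from plant import robot
a=np.deg2rad(85.5); c=np.array([.6223,.157]); o=c-.121*np.array([np.cos(a),np.sin(a)])
T,R=frame(o,a); print(o)
for flip in(0,1):
  for tilt in (0,.15,.25):
    e,z=ori(R,tilt,flip)
    for x in(-160,-100,-50):
      q=robot.inverse_kinematics(T([x,31,41]),e); print(flip,tilt,x,None if q is None else np.round(q,2))
# view pose
e,z=ori(R,0,1)
robot.goto(T([-140,20,250]),e)
f=robot.grab_frame('wrist'); pickle.dump(f,open('f1.pkl','wb'))
print(robot.sense()['t'],robot.sense()['joint_pos'],-f['R'].T@f['t'])
im=f['image'][:,:,::-1].copy()
cv2.imwrite('pics/w1.png',cv2.resize(im,(800,600)))
for p in [(0,0,20),(-220,0,20),(-215,65,59),(-20,65,59),(78,0,82),(68,0,20),(-220,24,30),(-220,-24,30),(164,0,82)]: print(p,proj(f,T(p))*800/560)
E
```

```text
[0.61280645 0.036373  ]
0 0 -160 [-0.59  0.88  1.1   1.96 -0.99  0.97 -2.2 ]
0 0 -100 [-0.7   0.88  1.1   1.97 -0.99  0.96 -2.3 ]
0 0 -50 [ 0.73  0.93 -1.19  1.89  1.01  1.08  2.18]
0 0.15 -160 [-0.42  0.78  0.91  1.94 -0.95  0.97 -2.2 ]
0 0.15 -100 [-0.52  0.77  0.91  1.96 -0.96  0.95 -2.28]
0 0.15 -50 [-0.61  0.76  0.91  1.97 -0.97  0.93 -2.36]
0 0.25 -160 [ 0.21  0.59  0.07  1.9  -0.43  0.75 -2.62]
0 0.25 -100 [-0.47  0.78  0.91  1.96 -1.04  1.03 -2.19]
0 0.25 -50 [-0.44  0.69  0.72  1.97 -0.93  0.9  -2.36]
1 0 -160 [ 0.51  0.62 -0.5   1.9   0.43  0.73 -0.32]
1 0 -100 [ 0.43  0.62 -0.53  1.91  0.46  0.73 -0.45]
1 0 -50 [ 0.36  0.63 -0.55  1.91  0.48  0.74 -0.55]
1 0.15 -160 [ 0.6   0.64 -0.53  1.88  0.24  0.71 -0.1 ]
1 0.15 -100 [ 0.51  0.64 -0.55  1.9   0.26  0.69 -0.22]
1 0.15 -50 [ 0.44  0.63 -0.56  1.91  0.27  0.67 -0.32]
1 0.25 -160 [ 0.66  0.66 -0.55  1.87  0.12  0.72  0.03]
1 0.25 -100 [ 0.57  0.65 -0.56  1.9   0.13  0.68 -0.07]
1 0.25 -50 [ 0.49  0.65 -0.57  1.91  0.13  0.65 -0.16]
2.45 [ 0.56088847  0.38847782 -0.60103487  1.70538459  0.24055118  1.12249431
 -0.19171425] [ 0.58734354 -0.03316621  0.38156656]
(0, 0, 20) [[424.0624688   80.21222167]]
(-220, 0, 20) [[420.79741254 339.11075094]]
(-215, 65, 59) [[345.96343917 351.45171889]]
(-20, 65, 59) [[335.80023643  99.42887596]]
(78, 0, 82) [[431.6584928  -83.52868493]]
(68, 0, 20) [[425.23253563 -18.84827801]]
(-220, 24, 30) [[395.02060594 343.36184707]]
(-220, -24, 30) [[447.67003661 343.24046487]]
(164, 0, 82) [[ 434.11798539 -265.97401652]]
```

View pics/w1.png

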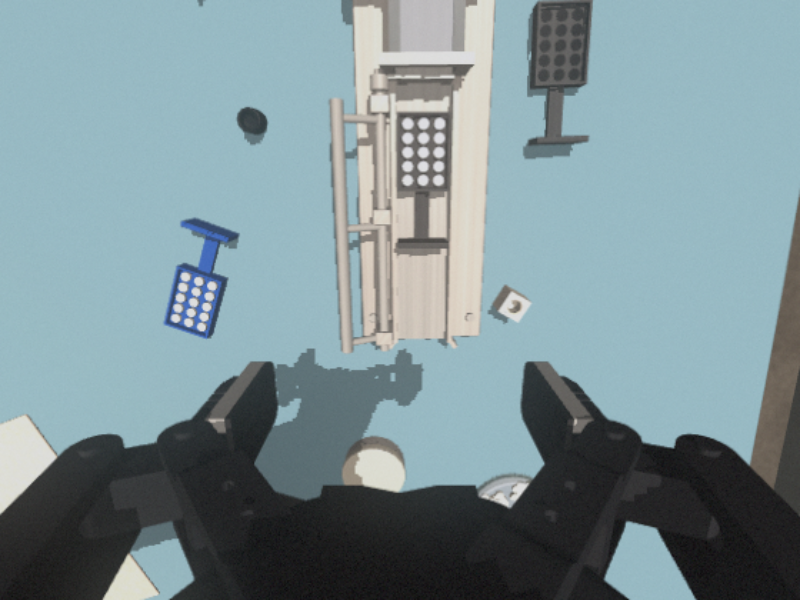

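Run:
```python
from h import *
from plant import robot
a=np.deg2rad(85.5); T,R=frame([.6128,.0364],a); o=T([0,0,0])
f=pickle.load(open('f1.pkl','rb')); 
K=np.array([[f['fx'],0,f['cx']],[0,f['fy'],f['cy']],[0,0,1]])
def ray(px,z):
    n=cv2.undistortPoints(np.array([[px]],float)*.7,K,np.array(f['dist_coeffs']))[0,0]
    d=f['R'].T@np.array([n[0],n[1],1]); c=-f['R'].T@f['t']
    return (R.T@(c+d*(z-c[2])/d[2]-o)*1000).round(1)
for n,p,z in [('plate rear top L',(398,248),.046),('plate rear top R',(447,247),.046),('box front L',(399,112),.034),('box front R',(449,112),.034),('bar near',(348,351),.059),('bar far',(336,99),.059),('wall R near',(449,335),.030),('wall R far',(452,112),.03)]: print(n,ray(p,z))
robot.grip(.6)
g=robot.grab_frame('wrist'); s=robot.sense(); pickle.dump(g,open('f2.pkl','wb'))
P=(cloud(g)-s['tcp_pos'])@Rn.from_euler('xyz',s['tcp_rot']).as_matrix()*1000
m=(abs(P[...,0])<65)&(abs(P[...,1])<20)&(P[...,2]>-25)&(P[...,2]<60)
Q=P[m]; print(s['opening'],len(Q))
for sg in(-1,1):
  q=Q[Q[:,0]*sg>0]; print(sg,'x',np.percentile(q[:,0],[1,50,99]),'y',np.percentile(q[:,1],[1,99]),'z',np.percentile(q[:,2],[1,50,99]))
  t=q[q[:,2]>np.percentile(q[:,2],99)-8]; print('  tip x',np.percentile(t[:,0],[1,50,99]))
```

```text
plate rear top L [-129.5   21.    46. ]
plate rear top R [-128.8  -18.9   46. ]
box front L [-25.2  19.9  34. ]
box front R [-25.3 -18.9  34. ]
bar near [-214.6   63.3   59. ]
bar far [-19.7  64.8  59. ]
wall R near [-212.  -25.   30.]
wall R far [-24.8 -21.7  30. ]
0.6009116096839042 2529
-1 x [-39.03041978 -26.16921432 -25.45725885] y [-11.4119202  10.5982051] z [-24.7753482  -12.34873366   6.01903069]
  tip x [-37.43939712 -25.75735992 -25.42513045]
1 x [24.95459134 25.66300097 38.52937686] y [-11.44762838  10.71073995] z [-24.69347631 -12.27677865   6.35347698]
  tip x [24.9303717  25.19357317 36.60512856]
```

```bash
cat >> h.py <<'E'
T,R=frame([.6128,.0364],np.deg2rad(85.94))
e,zt=ori(R,.25,1)
def tun(p): return (R.T@(np.array(p)-T([0,0,0]))*1000).round(1)
E
python3 - <<'E'
from h import *
from plant import robot
robot.goto(T([-158,31.5,110]),e)
c=robot.move_straight(T([-158,31.5,55]),vel=.06,contact_N=1.0)
s=robot.sense(); print(c,tun(s['tcp_pos']),s['wrist_force'].round(2),s['t'])
r=robot.move_straight(T([-158,31.5,36.5]),vel=.06)
s=robot.sense(); print(r,tun(s['tcp_pos']),s['wrist_force'].round(2),s['t'])
for n in('scene','wrist'):
  f=robot.grab_frame(n); pickle.dump(f,open('f3%s.pkl'%n,'wb'))
  im=f['image'][:,:,::-1]
  if n=='scene': im=im[150:320,180:360]; im=cv2.resize(im,None,fx=3.3,fy=3.3,interpolation=cv2.INTER_CUBIC)
  else: im=cv2.resize(im,(800,600))
  cv2.imwrite(f'pics/p3{n}.png',im)
E
```

```text
True [-157.9   33.1   74.5] [-0.91  0.11 -0.46] 4.1667
False [-158.1   28.7   37.3] [ 4.88 -0.17  4.38] 4.9833
```

View pics/p3scene.png

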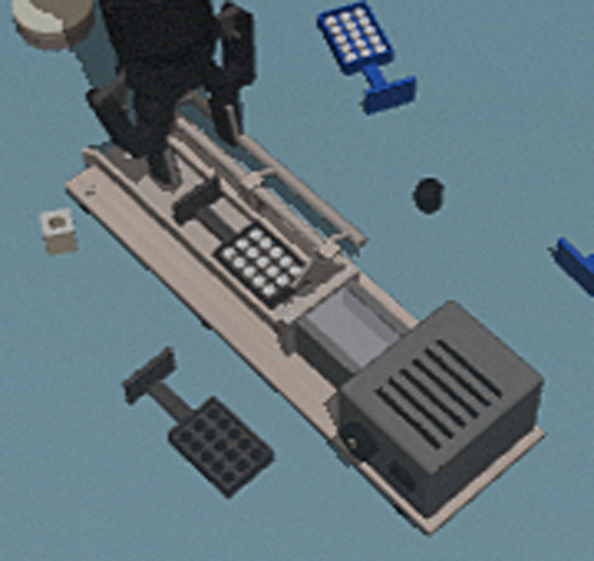

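View pics/p3wrist.png

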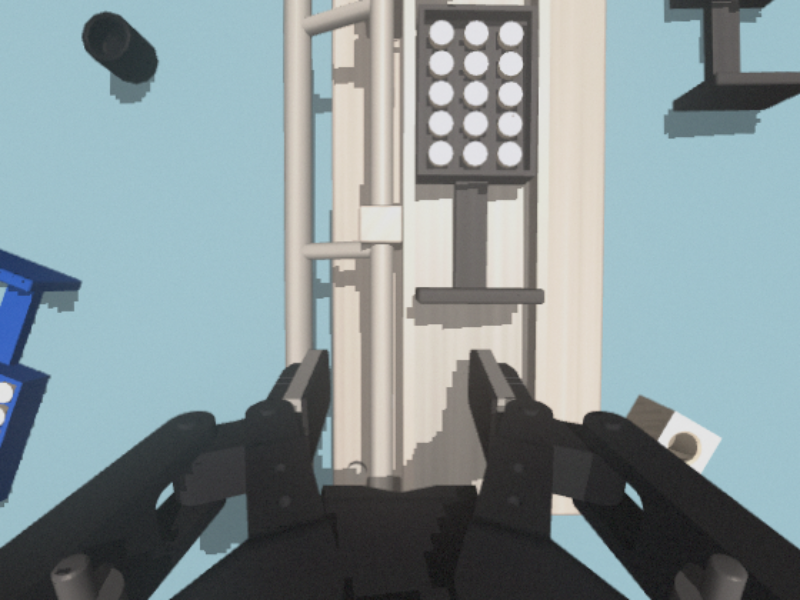

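Run:
```python
from h import *
from plant import robot
f=pickle.load(open('f3wrist.pkl','rb'));P=(cloud(f)-T([0,0,0]))@R*1000
for r in(100,150,200,230):
  row=P[r,190:240]; 
  print(r,[tuple(x.astype(int)) for x in row[::3] if x[2]>5 and x[1]>30])
m=(P[...,1]>45)&(P[...,1]<80)&(P[...,2]>10)&(P[...,2]<80)&(P[...,0]<-100)&(P[...,0]>-140)
q=P[m]; print('bar',np.percentile(q[:,1],[2,50,98]),np.percentile(q[:,2],[2,50,98]))
m=(abs(P[...,0]+150)<25)&(P[...,2]>20)&(P[...,2]<75)&(P[...,1]>42)&(P[...,1]<80)
q=P[m]; 
for z in range(20,75,5):
  k=q[abs(q[:,2]-z)<2.5]; print(z,len(k),k[:,1].min().round(1) if len(k) else '',k[:,1].max().round(1) if len(k) else '')
s=robot.sense(); print(tun(s['tcp_pos']),s['wrist_force'],s['opening'])
```

```text
100 [(np.int64(-72), np.int64(70), np.int64(31)), (np.int64(-73), np.int64(67), np.int64(34)), (np.int64(-73), np.int64(66), np.int64(34)), (np.int64(-74), np.int64(64), np.int64(35)), (np.int64(-73), np.int64(63), np.int64(34)), (np.int64(-73), np.int64(61), np.int64(34)), (np.int64(-72), np.int64(60), np.int64(30)), (np.int64(-67), np.int64(53), np.int64(17)), (np.int64(-67), np.int64(52), np.int64(15))]
150 [(np.int64(-98), np.int64(70), np.int64(31)), (np.int64(-98), np.int64(67), np.int64(34)), (np.int64(-98), np.int64(66), np.int64(34)), (np.int64(-98), np.int64(65), np.int64(33)), (np.int64(-98), np.int64(63), np.int64(33)), (np.int64(-98), np.int64(61), np.int64(33)), (np.int64(-98), np.int64(61), np.int64(29)), (np.int64(-95), np.int64(53), np.int64(16)), (np.int64(-95), np.int64(52), np.int64(16))]
200 [(np.int64(-124), np.int64(68), np.int64(34)), (np.int64(-124), np.int64(66), np.int64(34)), (np.int64(-124), np.int64(64), np.int64(35)), (np.int64(-124), np.int64(63), np.int64(33)), (np.int64(-124), np.int64(62), np.int64(33)), (np.int64(-124), np.int64(60), np.int64(32)), (np.int64(-124), np.int64(54), np.int64(15)), (np.int64(-124), np.int64(52), np.int64(15))]
230 [(np.int64(-139), np.int64(68), np.int64(33)), (np.int64(-139), np.int64(66), np.int64(34)), (np.int64(-139), np.int64(64), np.int64(35)), (np.int64(-139), np.int64(63), np.int64(34)), (np.int64(-139), np.int64(62), np.int64(33)), (np.int64(-139), np.int64(60), np.int64(32)), (np.int64(-141), np.int64(53), np.int64(17)), (np.int64(-141), np.int64(52), np.int64(16))]
bar [45.46949706 60.79243019 69.44658297] [14.98071561 33.42871252 41.01971401]
20 0  
25 0  
30 171 54.1 70.2
35 891 54.2 69.9
40 177 54.1 67.9
45 215 54.1 68.1
50 230 54.1 68.4
55 247 54.2 68.3
60 265 54.3 68.4
65 299 54.3 61.0
70 246 54.3 76.2
[-158.1   28.7   37.4] [ 4.52634962 -0.5824405   4.99100834] 0.5952767031525196
```

The finger sits on the bar: bar top is at z≈34, so the gate is at ≈0.9 rad, and the other finger is behind the plate. I'll press about 4 mm more for margin, then push to just short of home.

Run:
```python
from h import *
from plant import robot
def st(l):
  s=robot.sense(); print(l,tun(s['tcp_pos']),(R.T@s['wrist_force']).round(2),round(s['t'],2),s['opening'].round(3))
def bar():
  f=robot.grab_frame('wrist');P=(cloud(f)-T([0,0,0]))@R*1000; x=tun(robot.sense()['tcp_pos'])[0]
  m=(abs(P[...,0]-x-24)<6)&(P[...,1]>57)&(P[...,1]<72)&(P[...,2]>18)&(P[...,2]<60); q=P[m]
  if len(q): print('bar top',np.percentile(q[:,2],[50,90,98]).round(1),'y',q[q[:,2]>np.percentile(q[:,2],80)][:,1].mean().round(1))
  return f
robot.move_straight(T([-158,30,32]),vel=.04); st('press'); bar()
robot.move_straight(T([-140,30,32]),vel=.06); st('near'); bar()
robot.move_straight(T([-100,30,32]),vel=.06); st('mid'); f=bar(); pickle.dump(f,open('f4.pkl','wb'))
cv2.imwrite('pics/w4.png',cv2.resize(f['image'][:,:,::-1],(800,600)))
g=robot.grab_frame('scene')['image'][150:320,180:360,::-1]
cv2.imwrite('pics/s4.png',cv2.resize(g,None,fx=3.3,fy=3.3,interpolation=cv2.INTER_CUBIC))
```

```text
Traceback (most recent call last):
AttributeError: 'float' object has no attribute 'round'
```

```bash
cat >> h.py <<'E'
from plant import robot
def st(l):
  s=robot.sense(); print(l,tun(s['tcp_pos']),(R.T@s['wrist_force']).round(2),round(s['t'],2))
def bar():
  f=robot.grab_frame('wrist');P=(cloud(f)-T([0,0,0]))@R*1000; x=tun(robot.sense()['tcp_pos'])[0]
  m=(abs(P[...,0]-x-24)<6)&(P[...,1]>57)&(P[...,1]<72)&(P[...,2]>18)&(P[...,2]<60); q=P[m]
  if len(q): print('bar top',np.percentile(q[:,2],[50,90,98]).round(1),'y',q[q[:,2]>np.percentile(q[:,2],80)][:,1].mean().round(1))
  return f
E
python3 - <<'E'
from h import *
st('press'); bar()
robot.move_straight(T([-140,30,32]),vel=.06); st('near'); bar()
robot.move_straight(T([-100,30,32]),vel=.06); st('mid'); f=bar(); pickle.dump(f,open('f4.pkl','wb'))
cv2.imwrite('pics/w4.png',cv2.resize(f['image'][:,:,::-1],(800,600)))
g=robot.grab_frame('scene')['image'][150:320,180:360,::-1]
cv2.imwrite('pics/s4.png',cv2.resize(g,None,fx=3.3,fy=3.3,interpolation=cv2.INTER_CUBIC))
E
```

```text
press [-158.1   26.6   33.3] [-0.56 -5.44  6.98] 5.35
bar top [30.  31.2 31.6] y 63.1
near [-141.5   26.6   33.1] [-3.05 -4.7   5.73] 5.85
bar top [30.5 31.8 32.9] y 62.0
mid [-102.4   26.4   33. ] [-4.37 -5.11  5.68] 6.72
bar top [30.2 31.4 31.9] y 63.0
```

View pics/w4.png

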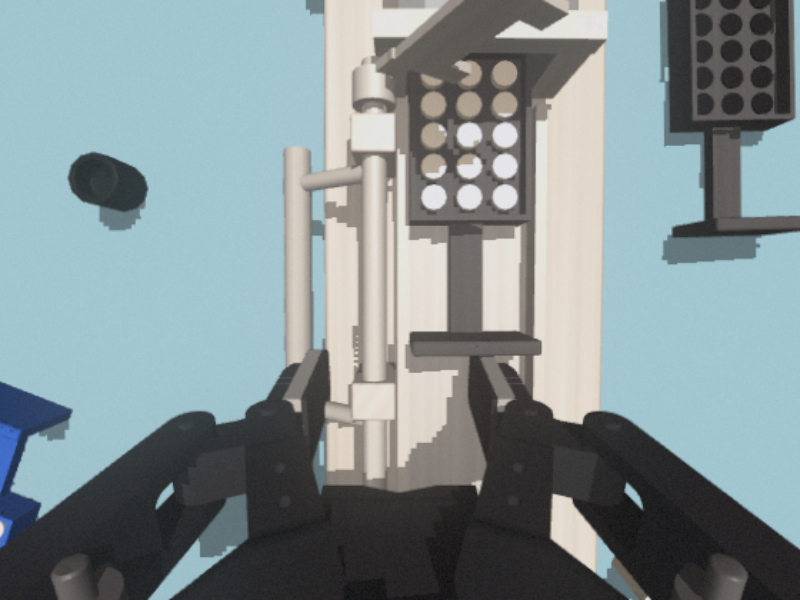

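View pics/s4.png

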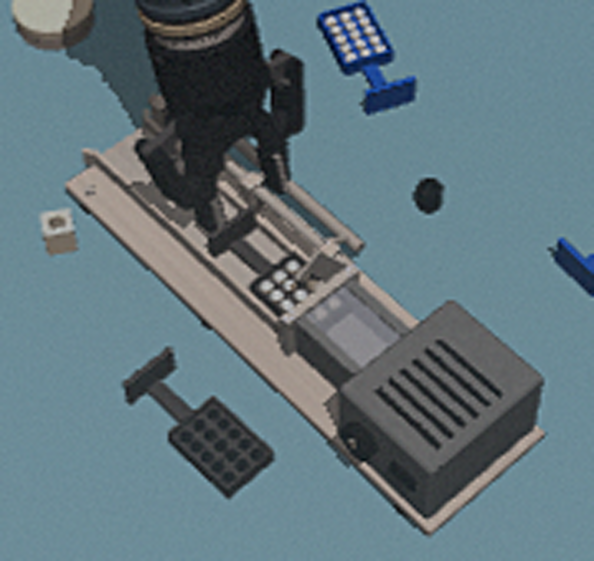

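Wrist view: the blade is raised over the mouth and the finger (490,350) is at the push plate (475,343). The tray has started moving under the blade. Next I push to the end with contact detection.

Run:
```python
from h import *
robot.move_straight(T([-62,30,32]),vel=.06); st('short'); bar()
c=robot.move_straight(T([-35,30,32]),vel=.025,contact_N=8); print(c); st('end'); f=bar(); pickle.dump(f,open('f5.pkl','wb'))
cv2.imwrite('pics/w5.png',cv2.resize(f['image'][:,:,::-1],(800,600)))
```

```text
short [-64.3  26.3  33. ] [-3.94 -6.01  5.83] 7.6
bar top [30.2 31.4 32. ] y 63.1
True
end [-47.7  25.9  32.9] [-0.7   0.39  4.26] 8.43
bar top [29.9 31.  31.7] y 62.6
```

View pics/w5.png

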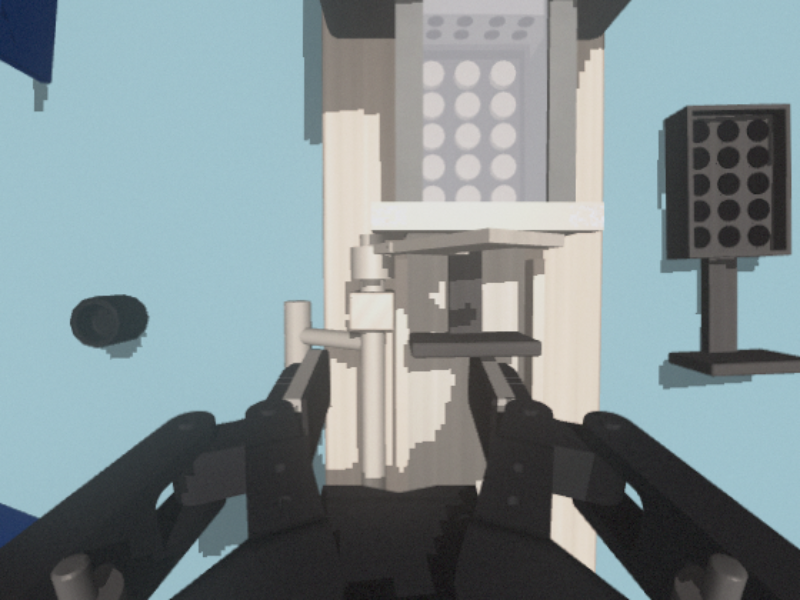

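The tray appears home (expected TCP x≈-49, got -47.7). I'll confirm with a second, firmer push, then back off slightly and lift.

Run:
```python
from h import *
c=robot.move_straight(T([-38,28,32]),vel=.02,contact_N=14); print(c); st('push2')
f=bar(); P=(cloud(f)-T([0,0,0]))@R*1000
m=(P[...,2]>43)&(P[...,2]<49)&(abs(P[...,1])<20)&(P[...,0]<-25)&(P[...,0]>-60); q=P[m]
print('plate top x',np.percentile(q[:,0],[2,10,50,90,98]).round(1))
```

```text
True
push2 [-47.6  25.5  32.5] [-2.09  0.31  3.36] 8.82
bar top [29.4 30.6 31.1] y 62.1
plate top x [-54.9 -43.7 -34.2 -31.6 -31.2]
```

Run:
```python
from h import *
robot.move_straight(T([-60,26,32.5]),vel=.05); st('back')
robot.move_straight(T([-62,31,80]),vel=.06); st('up')
robot.move_straight(T([-70,31,140]),vel=.1)
robot.goto(T([-140,20,250]),ori(R,0,1)[0]); robot.sleep(.3); st('clear')
f=robot.grab_frame('wrist'); pickle.dump(f,open('f6.pkl','wb'))
cv2.imwrite('pics/w6.png',cv2.resize(f['image'][0:300,150:450,::-1],(800,800))[:600])
P=(cloud(f)-T([0,0,0]))@R*1000
m=(P[...,2]>42)&(P[...,2]<50)&(abs(P[...,1])<20)&(P[...,0]<-20)&(P[...,0]>-70); q=P[m]
print('plate',np.percentile(q[:,0],[5,50,95]).round(1))
m=(P[...,1]>57)&(P[...,1]<75)&(P[...,2]>15)&(P[...,0]<-60)&(P[...,0]>-180);q=P[m];print('bar top',np.percentile(q[:,2],[50,90]).round(1),q[:,1].mean().round(1))
# bystander shift check
g=robot.grab_frame('top')['image'].astype(int); h=pickle.load(open('f0.pkl','rb'))['top']['image'].astype(int)
g8=cv2.resize(g[:,:,::-1].astype(np.uint8),(800,600)); cv2.imwrite('pics/t6.png',g8)
```

```text
back [-60.7  25.5  32.5] [ 0.01 -1.84  2.92] 9.28
up [-62.1  31.6  79.6] [-0.9   0.24  0.26] 10.22
clear [-140.    20.6  248.7] [ 0.81 -0.45  0.44] 11.87
plate [-35.5 -33.5 -31.4]
bar top [308.  329.6] 69.2
```

View pics/w6.png

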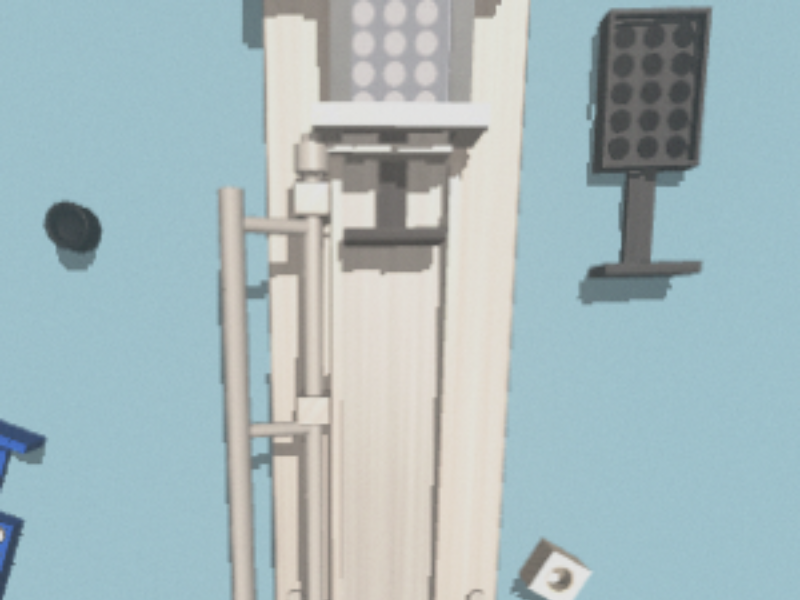

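The gate is down: blade edge-on at (390,150) in the mouth, tang through it, push plate at (393,237). The bar is back up and the bystanders in view are unmoved. I'm handing in.

```bash
python3 -c "
from h import *
robot.close_job(); st('done')"
```

```text
the job is handed in; nothing more can be done
the job is handed in; nothing more can be done
```

The tray is loaded and the gate is shut behind it. I handed the job in at about 12 s on the robot's clock, with the hand clear of everything.

**What I did:** One fingertip pressed the hold-open bar down and slid along it, holding the gate at about 1.0 rad. The other finger pushed the tray about 92 mm by its push plate. I then backed off about 13 mm with the bar still down and lifted away, and the gate dropped.

**Checks that passed:**
- **Tray home:** a second, firmer push (stopping at a 14 N force change) moved the hand only about 0.1 mm further. The push plate measured x ≈ -36 to -31 mm, against -37 to -32 mm expected, within calibration error.
- **Gate shut:** the last wrist picture shows the blade down, the tang through it and the bar back up.
- **Bystanders:** those in the last wrist picture looked unmoved. I saved a final top view but did not view or compare it.

**Checks that failed or disagreed:**
- The first "contact" reading above the bar was false, caused by the arm's own motion. I used camera depth to measure the bar's height instead.
- Pressing the bar dragged the finger sideways: 5–6 N and about 4 mm off the commanded line, with no effect on the result.
- The final depth reading of the bar's height failed because it picked up the gripper, so I judged the bar by the picture alone.

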